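# Click the food flask's day dial on to the first-day bar

### The job

The green food flask has just been filled with fresh food, so its day dial must show the first day: with a fingertip, flick the edge of the white dial on its lid clockwise (seen from above), as many clicks as it takes, until the green pointer on the dial rests in line with the long white bar on the lid, and do not run past the bar. The flask is only touched, never gripped or lifted: it stays standing where it is, and nothing else on the table is disturbed. Finish with the hand clear of everything.

Things in the scene. Friction and masses are not known exactly. Their poses are not given: they have to be found in the camera images.
- flask: Green round plastic food flask with a closed flip-top lid, full (about 2.6 kg), loose on the table: 184 mm across, lid top 165 mm above its foot. Origin at the centre of its underside. Its own -x points to the latch, a 34 mm wide tab on the lid's side; +x points to the hinge; z is up.
- dial_centre (a point): Centre of the top face of the white day dial, on its upright axis, 187 mm above the table, 14 mm from the flask's axis towards the latch; axes as the flask's. The dial lies flat: 16 mm thick, 6 mm clear above the lid. Hub radius 34 mm, with seven equally spaced upright lobes, 10 mm thick with round ends, that stand out from the hub to 49 mm from the axis.
- lobe_stop (a point): Point on the flask where the end of one lobe rests at every click stop: 49 mm from the dial's axis straight towards the latch, half-way up the dial (179 mm above the table). It is the middle of the 144 degrees in which the dial's edge is open, so that a finger coming down beside the dial (lid top 14 mm below this point) can push a lobe; the next lobes stand 51.4 degrees to either side.
- long_bar (a point): The first-day bar: one long white bar across the top of the green guard rim and down on to the lid, straight towards the hinge (+x) from the dial's axis; point at its top, 53 mm from the axis. The rim, as high as the dial and 50 to 56 mm from the axis, shields the dial's edge from the bar round to 108 degrees on either side. Six small round white dots on the lid mark the other days.
- pointer_tip (a point): Outer end of the pointer, a green rib on the dial's white face that runs from the centre to the hub's edge, 9 mm wide and 4 mm high; point on its top, 33 mm from the axis. It turns with the dial and lies midway between two lobes.
- day_dial (a joint): Angle of the dial, rad: 0 with the pointer at the long bar; grows clockwise seen from above (so the lobes on the latch side move to the flask's +y), negative before the bar. Seven click stops, one every 0.898 rad: pushed a little over half a click, the dial snaps on to the next stop by itself, else falls back. A push takes 2 to 3 N at a lobe's end. Starts two to four clicks before the bar.
- latch (a point): Outer face of the latch tab on the flask's side, 100 mm from the flask's axis towards -x, 130 mm above the table.
- cup: Blue plastic cup, 95 mm high, rim 74 mm across, standing within 0.2 m of the flask's axis. Origin at the centre of its underside.
- mug: White ceramic mug with a handle, 95 mm high, 82 mm across, standing within 0.2 m of the flask's axis. Origin at the centre of its underside.
- plate_a: Stainless steel plate, 220 mm across, 22 mm high. Origin at the centre of its underside.
- plate_b: Second stainless steel plate, the same. Origin at the centre of its underside.
- spoon: Wooden spoon, 260 mm long, lying on the table. Origin at the middle of its length on its underside.
- milk_tin: Tin can, 80 mm high, 74 mm across. Origin at the centre of its underside.
Not all that is in view belongs to the job. Several things have the shape of the flask; the one meant has the colours described above.

How it is judged:
By the outcome, as a careful person would: the job done as asked, in the order asked, and still so for the second after the job is handed in, with the robot touching nothing.
It also fails if it takes over 58 s, if anything falls off the work surface, if the arm or the gripper's body presses on something with over 40 N, if the wrist force passes 120 N, or if a joint passes its speed limit or range.

### The arm

A 6-joint arm with a two-finger parallel gripper is mounted at the origin on the work surface. World frame = base frame: x ahead of the robot, y to its left, z up, the work surface at z = 0. Lengths are in m, angles in rad, forces in N, time in s.
With the tool pointing down it reaches from about 0.425 to 0.95 m from the base axis. Payload 3.5 kg.
Tool frame: the origin (TCP) lies between the finger pads; the fingertips stand 19 mm ahead of it and the grasp point (between the pads) is the TCP (ctrl.nose_length is the distance from the TCP to the fingertips, in m); z points along the fingers, y is the line along which they close (so a half turn about z gives the same grasp; the last joint's range is limited). The gripper opens to 85 mm and grips with 20 to 120 N. Pads are 22 mm wide; open, the fingers measure 114 mm over their backs; the gripper's body (76 mm by 85 mm) begins 54 mm behind the grasp point. The pads swing forward as they close: fully open they stand 13 mm farther back than shut.
Start: joints at [-1.398, 0.286, 1.577, -0, 1.279, -0.15], TCP at [0.214, -0.64, 0.25] pointing down, gripper open.
Joint ranges: [-2.77, 2.77], [-0.9, 2.22], [0.21, 2.48], [-1.53, 4.67], [0.24, 2.81], [-2.84, 2.84]. Speed limits (rad/s): [2.79, 2.79, 3.14, 3.14, 3.14, 3.14].

### API

Orientations are given as a unit quaternion [x, y, z, w].
In Python, from plant import ctrl gives the robot as it stands.
- The arm moves only by the tool apply_moves, never from a script. Its argument "series" is a list of rows, each a list of 6 numbers: the shift along the world's x, y, z scaled (see below), then the turn, a rotation vector about the world's x, y, z scaled (see below). A call has 1 to 20 rows; each row is the pose to reach, as a shift and turn from the pose commanded when the call began; what a row does not reach only later rows make up. The controller multiplies each number of a shift by 0.8 m and each number of a turn by 45 degrees. A row lasts 1/8 s, in which the tool goes at most 62.5 mm and 10.7 degrees, less where a joint would pass 70% of its speed; a pose out of reach is approached as far as the arm can. A call with a number of a shift or a turn outside -1 to 1 is refused whole. A call with a gripper value outside its range is refused whole. "jaw" is the opening, from 0 (shut) to 1 (fully open), set as the call begins (left out, the last holds). The fingers move at their own pace and stop on an object; "squeeze" is the grip in N (left out, the last holds). Time passes only in rows, so rows that repeat a pose let the fingers close. It gives the time, the measured TCP pose, the force, the opening and the grip force at its end, in the units of the state.
- ctrl.get_state(): the state, without advancing time (a new reading comes with each control period).
- ctrl.read_camera(name): name is "side" or "top" or "wrist"; returns the picture (400x640x3 uint8, red, green, blue); there is no depth.
- ctrl.get_calibration(name): a dict with "fx", "fy", "cx", "cy" (pixels), "xyz" and "orientation" of the camera in the world; the wrist camera has in their place "hand_eye" (4x4, takes a point from camera to tool coordinates, whose origin is the TCP and whose axes are the flange's). Camera axes: x right, y up, looking along -z (the intrinsics and any distortion apply to the point x, -y, -z); pixel columns grow to the right and rows downward; lengths in m; the calibration is good to about 2 mm. A picture is of the moment at which its call begins: read the wrist's pose just before it. get_calibration takes no time and is no camera call.
- ctrl.sign_off(): hands the job in; it is judged then, once.
Trained networks look in the newest picture that a camera, given by its name, has taken for a name from the list of things; names that differ only in an ending like _2 or _b are one class to them, and where a whole thing is asked for, a point or a joint stands for the part that bears it (a point fixed in the world has none). Each returns a list of dicts, best first, with "p" (0 to 1); they miss things now and then, are a little off and sometimes report something else, mostly with a low value. They report only what shows in the picture. A call takes as long as a camera call. They do not tell look-alikes from the thing itself.
- ctrl.boxes_of(thing, camera): "xy" ([column, row] as shares, 0 to 1, of the picture: columns of its width, rows of its height, amid what is visible of it).
- ctrl.silhouettes(thing, camera): "pixels" (400x640 bool, what is visible of it) and "xy" ([column, row] as shares, 0 to 1, of the picture: columns of its width, rows of its height, amid what is visible of it).
The state is a dict: "time": time; "qpos": joint angles; "dq": joint speeds; "joint_efforts": joint torques, N m; "eef_pos": TCP position; "tcp_rot": TCP orientation; "contact_force": force on the tool from outside, world axes, zero at the start; "wrist_torque": the same for the moment, N m; "opening": opening from 0.0 (shut) to 1.0 (fully open); "finger_force": force on a finger pad.
Only numpy, scipy, OpenCV 4.12 (cv2) and the standard library are available. Lean on these libraries where they do the work, as an engineer would, in place of code of your own. Each camera call takes 0.05 s, during which the arm holds its last target. There are 200 camera calls.

## Working session

There is one attempt and no reset: what is moved stays moved. The work goes in short steps, Python scripts to look and compute and a tool call to move; the robot and the scene stay as the last step left them, time stands still between calls to the robot, and variables do not carry over. Pictures are saved under pics/ and viewed, at most 10 in all, crops included, and the job is handed in when it is done.

Besides the shell and the picture viewer there is one more tool, called as name([rows], argument=value, ...), one row to a line, values as JSON. apply_moves: Moves the arm, as the interface text tells. Shifts and turns lie within -1 to 1; 1 stands for 0.8 m of shift or 45 degrees of turn. Its arguments: {"type":"object","properties":{"series":{"type":"array"},"jaw":{"type":"number"},"squeeze":{"type":"number"}},"required":["series"]}

```bash
ls; mkdir -p pics
cat > h.py <<'E'
import numpy as np, cv2
from scipy.spatial.transform import Rotation as R
from plant import ctrl
def cam(name, st=None):
    c=ctrl.get_calibration(name)
    if 'hand_eye' in c:
        st=st or ctrl.get_state(); H=np.array(c['hand_eye'])
        T=np.eye(4);T[:3,:3]=R.from_quat(st['tcp_rot']).as_matrix();T[:3,3]=st['eef_pos'];T=T@H
    else:
        T=np.eye(4);T[:3,:3]=R.from_quat(c['orientation']).as_matrix();T[:3,3]=c['xyz']
    return c,T
def ray(c,T,u,v,z):
    d=T[:3,:3]@np.array([(u-c['cx'])/c['fx'],-(v-c['cy'])/c['fy'],-1]);o=T[:3,3]
    return o+d*(z-o[2])/d[2]
def proj(c,T,p):
    q=T[:3,:3].T@(np.array(p)-T[:3,3]);return c['cx']+c['fx']*q[0]/-q[2],c['cy']+c['fy']*q[1]/q[2]
def save(n,im): cv2.imwrite('pics/'+n,im[:,:,::-1])
E
python3 - <<'E'
from h import *
for n in ['top','side']:
    im=ctrl.read_camera(n);save(n+'1.png',im);c,T=cam(n);print(n,c)
    for t,z in [('flask',.165),('day_dial',.187),('dial_centre',.187),('pointer_tip',.187),('lobe_stop',.179),('long_bar',.187),('latch',.13),('cup',.09),('mug',.09)]:
        for r in ctrl.boxes_of(t,n)[:3]:
            u,v=r['xy'][0]*640,r['xy'][1]*400
            print(t,round(r['p'],2),round(u),round(v),ray(c,T,u,v,z).round(3))
E
```

```text
pics
top {'fx': 372.34879484941655, 'fy': 372.34879484941655, 'cx': 319.28782151329415, 'cy': 201.66237043326998, 'xyz': array([ 0.39949054, -0.0016954 ,  1.5023841 ]), 'orientation': array([ 0.02128256, -0.03562557, -0.697841  ,  0.71504951])}
flask 0.81 365 245 [ 0.357 -0.196  0.165]
flask 0.62 313 174 [ 0.607 -0.001  0.165]
flask 0.55 447 234 [ 0.402 -0.492  0.165]
day_dial 0.8 316 180 [ 0.584 -0.014  0.187]
day_dial 0.6 367 252 [ 0.331 -0.198  0.187]
dial_centre 0.74 364 247 [ 0.349 -0.19   0.187]
dial_centre 0.58 313 178 [ 0.59  -0.001  0.187]
pointer_tip 0.66 313 180 [ 0.583 -0.003  0.187]
pointer_tip 0.57 366 252 [ 0.334 -0.196  0.187]
pointer_tip 0.32 409 195 [ 0.539 -0.346  0.187]
lobe_stop 0.56 367 248 [ 0.346 -0.2    0.179]
lobe_stop 0.55 313 179 [ 0.589 -0.003  0.179]
long_bar 0.91 314 179 [ 0.588 -0.006  0.187]
long_bar 0.56 368 246 [ 0.353 -0.202  0.187]
long_bar 0.21 205 188 [0.543 0.376 0.187]
latch 0.81 365 248 [ 0.344 -0.2    0.13 ]
latch 0.57 313 181 [ 0.586 -0.002  0.13 ]
cup 0.67 351 166 [ 0.656 -0.148  0.09 ]
cup 0.47 312 180 [0.596 0.002 0.09 ]
mug 0.85 269 190
[... 372 characters left out ...]
24  0.165]
day_dial 0.65 300 186 [ 0.595 -0.02   0.187]
day_dial 0.52 388 179 [ 0.32  -0.188  0.187]
dial_centre 0.69 376 191 [ 0.337 -0.114  0.187]
dial_centre 0.15 295 205 [0.568 0.07  0.187]
pointer_tip 0.8 303 188 [ 0.582 -0.015  0.187]
pointer_tip 0.61 388 180 [ 0.32  -0.187  0.187]
lobe_stop 0.69 297 204 [0.569 0.056 0.179]
lobe_stop 0.57 376 193 [ 0.336 -0.115  0.179]
long_bar 0.93 295 206 [0.564 0.078 0.187]
long_bar 0.83 374 191 [ 0.343 -0.111  0.187]
latch 0.89 298 204 [0.585 0.018 0.13 ]
latch 0.76 375 187 [ 0.363 -0.184  0.13 ]
cup 0.7 302 186 [ 0.634 -0.107  0.09 ]
cup 0.6 298 172 [ 0.682 -0.167  0.09 ]
mug 0.92 287 245 [0.551 0.176 0.09 ]
mug 0.49 301 204 [ 0.593 -0.018  0.09 ]
```

View pics/top1.png

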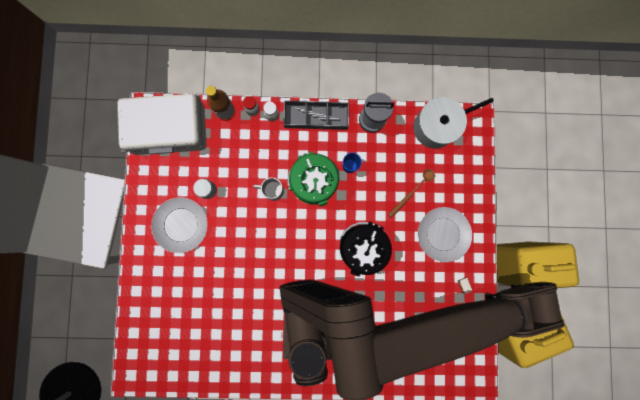

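View pics/side1.png

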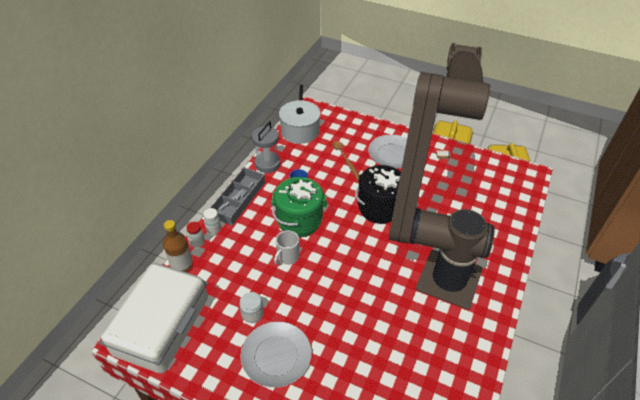

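The top view shows the green flask at about (314,178), with the mug at (270,188), the cup at (351,162) and a black look-alike at (365,248). I'll enlarge the green lid in both views.

Run:
```python
from h import *
a=cv2.imread('pics/top1.png')[148:210,282:344];b=cv2.imread('pics/side1.png')[170:240,265:335]
f=lambda x:cv2.resize(x,(400,400),interpolation=cv2.INTER_CUBIC)
cv2.imwrite('pics/z1.png',np.hstack([f(a),f(b)]))
```

```text
(no output)
```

View pics/z1.png

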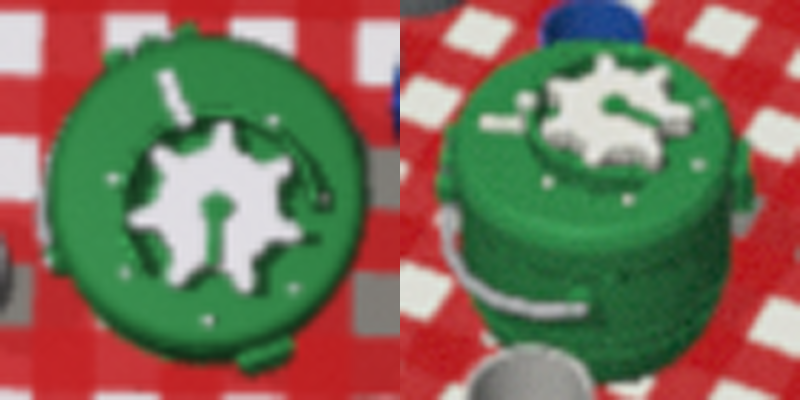

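The pointer is about 158° counter-clockwise of the bar, so three clicks. The latch faces the robot, with flask yaw around 22°. Next I'll get the camera mount and tool yaw, then move above for a near look.

Run:
```python
from h import *
s=ctrl.get_state();print(s['time'],s['eef_pos'],s['opening'],ctrl.nose_length);print(R.from_quat(s['tcp_rot']).as_matrix().round(3))
print(ctrl.get_calibration('wrist'))
c,T=cam('top')
im=cv2.imread('pics/top1.png')
k=62/400
for n,u,v,z in [('dial',217,205,.191),('bar',173,95,.17),('latch',265,355,.13),('ptr',213,265,.191)]:
    print(n,ray(c,T,282+u*k,148+v*k,z).round(4))
```

```text
1.0 [ 0.21413607 -0.64012311  0.25033338] 1.0001015916814473 0.019
[[ 0.948  0.317 -0.   ]
 [ 0.317 -0.948  0.   ]
 [-0.    -0.    -1.   ]]
{'fx': 328.30109344039187, 'fy': 328.30109344039187, 'cx': 314.4219324109642, 'cy': 206.75390893077528, 'hand_eye': array([[ 1.08466001e-04,  9.52981196e-01,  3.03029418e-01,
         7.75715406e-02],
       [ 9.99999973e-01, -1.66341460e-04,  1.65179623e-04,
        -2.82142448e-04],
       [ 2.07819431e-04,  3.03029392e-01, -9.52981188e-01,
        -1.23126932e-01],
       [ 0.00000000e+00,  0.00000000e+00,  0.00000000e+00,
         1.00000000e+00]])}
dial [ 0.5832 -0.0123  0.191 ]
bar [0.6477 0.0137 0.17  ]
latch [ 0.5059 -0.0424  0.13  ]
ptr [ 0.55   -0.0109  0.191 ]
```

apply_moves([
  [0,0,0.1875,0,0,0.2],
  [0,0,0.1875,0,0,0.4],
  [0,0,0.1875,0,0,0.5],
  [0.04,0.06,0.1875,0,0,0.6],
  [0.08,0.13,0.1875,0,0,0.7],
  [0.12,0.2,0.1875,0,0,0.8],
  [0.16,0.27,0.1875,0,0,0.9],
  [0.2,0.34,0.1875,0,0,1],
  [0.25,0.41,0.1875,0,0,1],
  [0.29,0.48,0.1875,0,0,1],
  [0.33,0.55,0.1875,0,0,1],
  [0.37,0.62,0.1875,0,0,1],
  [0.41,0.69,0.1875,0,0,1],
  [0.4575,0.7625,0.1875,0,0,1],
  [0.4575,0.7625,0.1875,0,0,1],
  [0.4575,0.7625,0.1875,0,0,1],
], jaw=0)

```text
time: 3.0
eef_pos: [0.5807, -0.0283, 0.4]
tcp_rot: [0.849, 0.528, -0.0, -0.0]
contact_force: [-0.6, -0.7, -0.6]
opening: 0.001
finger_force: 0.0
```

apply_moves([
  [0,0,0,0,0,0.2],
  [0,0,0,0,0,0.4],
  [0,0,0,0,0,0.6],
  [0,0,0,0,0,0.8],
  [0,0,0,0,0,1],
  [0,0,0,0,0,1],
  [0,0,0,0,0,1],
])

```text
time: 3.88
eef_pos: [0.5799, -0.0308, 0.4004]
tcp_rot: [0.586, 0.811, -0.0, 0.0]
contact_force: [-0.0, 0.2, -1.2]
opening: 0.0
finger_force: 0.0
```

Run:
```python
from h import *
s=ctrl.get_state();print(s['time'],s['eef_pos'],s['opening'],s['qpos'],s['contact_force']);print(R.from_quat(s['tcp_rot']).as_matrix().round(3))
im=ctrl.read_camera('wrist');save('w1.png',im);c,T=cam('wrist',s)
for t,z in [('dial_centre',.187),('pointer_tip',.191),('lobe_stop',.179),('long_bar',.187),('latch',.13),('flask',.165)]:
    for r in ctrl.boxes_of(t,'wrist')[:2]:
        u,v=r['xy'][0]*640,r['xy'][1]*400
        print(t,round(r['p'],2),round(u),round(v),ray(c,T,u,v,z).round(4))
```

```text
3.875 [ 0.57988946 -0.03083323  0.40042463] 0.0001726713297688853 [-2.27679641e-01  3.17927016e-03  1.62355076e+00 -2.01023378e-04
  1.51476598e+00 -5.47221671e-01] [-0.02885176  0.20607216 -1.2062474 ]
[[-0.314  0.949  0.   ]
 [ 0.949  0.314 -0.   ]
 [-0.    -0.    -1.   ]]
dial_centre 0.97 101 232 [ 0.3744 -0.1598  0.187 ]
pointer_tip 0.74 57 244 [ 0.3331 -0.1872  0.191 ]
pointer_tip 0.68 321 161 [ 0.58   -0.0087  0.191 ]
lobe_stop 0.74 332 154 [5.889e-01 3.000e-04 1.790e-01]
lobe_stop 0.71 100 231 [ 0.3694 -0.1648  0.179 ]
long_bar 0.94 339 152 [0.5945 0.0048 0.187 ]
long_bar 0.77 102 233 [ 0.3759 -0.1612  0.187 ]
latch 0.94 101 229 [ 0.3434 -0.1899  0.13  ]
latch 0.87 334 153 [ 0.5952 -0.0041  0.13  ]
flask 0.69 102 227 [ 0.3636 -0.1664  0.165 ]
flask 0.6 334 148 [0.5902 0.0046 0.165 ]
```

View pics/w1.png

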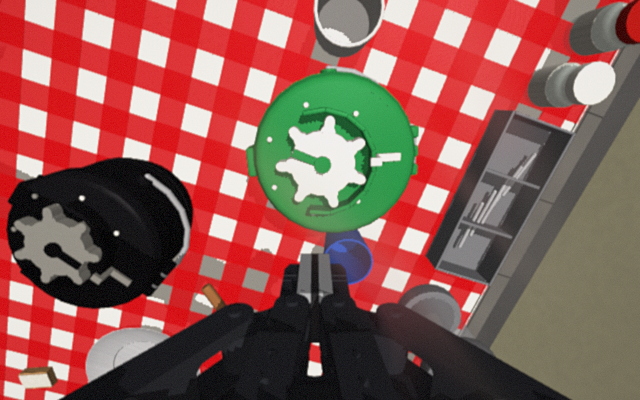

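The wrist view shows the green lid: dial centred near (322,160), pointer pointing left at (310,153), and long bar at (385,157) on the right. The shut fingertips are about 14.5 mm thick along tool y, so tool x should be radial. Next I'll fit the dial's pose.

```bash
cat > fit.py <<'E'
from h import *
from scipy.optimize import minimize
def model(N,mm,cx,cy,a):  # px grid centre offset mm
    m=np.zeros((N,N),np.uint8);p=lambda r,t:(int(round(((N/2)+(cx+r*np.cos(t))*mm)*16)),int(round(((N/2)+(cy+r*np.sin(t))*mm)*16)))
    cv2.circle(m,p(0,0),int(34*mm*16),1,-1,shift=4)
    for k in range(7):
        t=a+np.pi/7+k*2*np.pi/7
        cv2.line(m,p(0,0),p(44,t),1,int(10*mm),shift=4)
    return m
def fit(im,c,T,guess,z=.187):
    N,mm=300,2.  # 150 mm, x right=world x, y down=world y
    W=np.array([[guess[0]+(i-N/2)/mm/1e3,guess[1]+(j-N/2)/mm/1e3,z] for i,j in [(0,0),(N,0),(N,N),(0,N)]])
    src=np.float32([proj(c,T,w) for w in W]);H=cv2.getPerspectiveTransform(src,np.float32([(0,0),(N,0),(N,N),(0,N)]))
    o=cv2.warpPerspective(im,H,(N,N),flags=cv2.INTER_CUBIC)
    hsv=cv2.cvtColor(o,cv2.COLOR_RGB2HSV);w=((hsv[...,1]<70)&(hsv[...,2]>150)).astype(np.uint8)
    g=((hsv[...,1]>90)&(abs(hsv[...,0].astype(int)-65)<25))
    yy,xx=np.mgrid[:N,:N];best=None
    def score(x):
        m=model(N,mm,*x);d=np.hypot(xx-N/2-x[0]*mm,yy-N/2-x[1]*mm)<58*mm
        w2=(w&d)|(m&g&(np.hypot(xx-N/2-x[0]*mm,yy-N/2-x[1]*mm)<34*mm)); return -(m&w2).sum()/((m|w2)&d).sum()
    for x in range(-20,21,5):
        for y in range(-20,21,5):
            for a in np.arange(0,2*np.pi/7,.15):
                s=score((x,y,a)); 
                if best is None or s<best[0]: best=(s,(x,y,a))
    r=minimize(score,best[1],method='Nelder-Mead',options=dict(initial_simplex=np.array(best[1])+np.array([[0,0,0],[3,0,0],[0,3,0],[0,0,.15]])))
    x=r.x;d=np.hypot(xx-N/2-x[0]*mm,yy-N/2-x[1]*mm)/mm
    k=g&(d>12)&(d<30)&(model(N,mm,*x)>0);ang=np.arctan2(yy-N/2-x[1]*mm,xx-N/2-x[0]*mm)
    pa=np.arctan2(np.sin(ang[k]).mean(),np.cos(ang[k]).mean())
    k=(w>0)&(d>59)&(d<73);n,l,st,ce=cv2.connectedComponentsWithStats(k.astype(np.uint8));i=1+st[1:,4].argmax()
    b=ce[i];ba=np.arctan2(b[1]-N/2-x[1]*mm,b[0]-N/2-x[0]*mm)
    return np.array([guess[0]+x[0]/1e3,guess[1]+x[1]/1e3]),np.degrees(x[2])%(360/7),np.degrees(pa),np.degrees(ba),-r.fun,o
E
python3 - <<'E'
from fit import *
st=ctrl.get_state();c,T=cam('wrist',st);im=cv2.imread('pics/w1.png')[:,:,::-1].copy()
*r,o=fit(im,c,T,(.582,-.010));print(r)
c,T=cam('top');im=cv2.imread('pics/top1.png')[:,:,::-1].copy()
*r,o2=fit(im,c,T,(.582,-.010));print(r)
z=cv2.resize(cv2.imread('pics/w1.png')[235:335,265:365],(400,400))
cv2.imwrite('pics/z2.png',np.hstack([cv2.resize(o[:,:,::-1],(400,400)),z]))
E
```

```text
[array([0.5592322 , 0.00601606]), np.float64(30.23753005381864), np.float64(166.71945674497445), np.float64(-32.45954410660079), np.float64(-699561760920381.4)]
[array([0.60156837, 0.00574913]), np.float64(19.70074303489582), np.float64(49.277171448946014), np.float64(-150.8455155141687), np.float64(-695814721199107.5)]fit.py:20: RuntimeWarning: overflow encountered in scalar negative
  w2=(w&d)|(m&g&(np.hypot(xx-N/2-x[0]*mm,yy-N/2-x[1]*mm)<34*mm)); return -(m&w2).sum()/((m|w2)&d).sum()
```

View pics/z2.png

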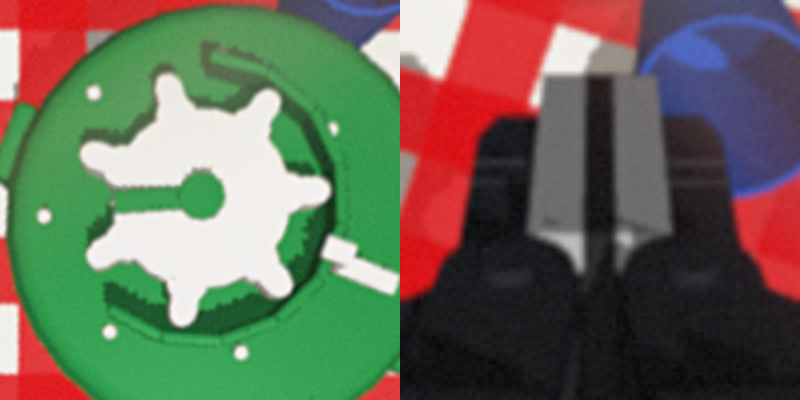

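```bash
sed -i 's/return -(m&w2).sum()\/((m|w2)&d).sum()/return -float((m\&w2).sum())\/float(((m|w2)\&d).sum())/' fit.py
python3 - <<'E'
from fit import *
st=ctrl.get_state();c,T=cam('wrist',st);im=cv2.imread('pics/w1.png')[:,:,::-1].copy()
H=np.array(c['hand_eye'])
for x in (.011,-.011):
  for y in (.0073,.0145):
    for z in (.019,.01,0,-.01,-.02): print(x,y,z,np.round(proj(c,H,(x,y,z)),1))
*r,o=fit(im,c,T,(.582,-.010));print(r)
c,T=cam('top');im=cv2.imread('pics/top1.png')[:,:,::-1].copy()
*r,o2=fit(im,c,T,(.582,-.010));print(r)
E
```

```text
0.011 0.0073 0.019 [329.9 250.4]
0.011 0.0073 0.01 [330.8 259. ]
0.011 0.0073 0 [332.  269.9]
0.011 0.0073 -0.01 [333.3 282.4]
0.011 0.0073 -0.02 [334.8 296.8]
0.011 0.0145 0.019 [345.1 250.4]
0.011 0.0145 0.01 [346.9 259. ]
0.011 0.0145 0 [349.1 269.9]
0.011 0.0145 -0.01 [351.7 282.4]
0.011 0.0145 -0.02 [354.7 296.8]
-0.011 0.0073 0.019 [329.3 291. ]
-0.011 0.0073 0.01 [330.1 301.5]
-0.011 0.0073 0 [331.1 314.7]
-0.011 0.0073 -0.01 [332.3 329.7]
-0.011 0.0073 -0.02 [333.7 347. ]
-0.011 0.0145 0.019 [343.8 291. ]
-0.011 0.0145 0.01 [345.5 301.5]
-0.011 0.0145 0 [347.5 314.7]
-0.011 0.0145 -0.01 [349.9 329.7]
-0.011 0.0145 -0.02 [352.6 347. ]
[array([ 0.58219256, -0.01086821]), np.float64(21.991872984676284), np.float64(178.87071634757513), np.float64(24.07438082737759), np.float64(0.9203420342034203)]
[array([ 0.58377165, -0.01034918]), np.float64(21.817006134624457), np.float64(176.95280209906355), np.float64(22.489467572990804), np.float64(0.8987221247807567)]
```

Fits agree: dial centre (0.583, -0.0106), yaw 22°, 3 clicks to go. Now I'll move above the starting gap, at polar 227.7° and r = 52 mm.

apply_moves([
  [-0.01,-0.005,-0.03,0,0,-0.2],
  [-0.02,-0.01,-0.06,0,0,-0.4],
  [-0.03,-0.015,-0.1,0,0,-0.6],
  [-0.04,-0.023,-0.14,0,0,-0.8],
  [-0.04,-0.023,-0.175,0,0,-1],
  [-0.04,-0.023,-0.175,0,0,-1],
])

```text
time: 4.97
eef_pos: [0.5467, -0.0481, 0.2576]
tcp_rot: [0.85, 0.527, -0.002, -0.002]
contact_force: [0.1, 0.3, -1.2]
opening: 0.0
finger_force: 0.0
```

apply_moves([
  [0,0,0,0,0,-0.2],
  [0,0,0,0,0,-0.347],
  [0,0,0,0,0,-0.347],
  [0,0,0,0,0,-0.347],
])

```text
time: 5.48
eef_pos: [0.5486, -0.0485, 0.2614]
tcp_rot: [0.913, 0.407, 0.001, 0.001]
contact_force: [-0.3, -0.1, 0.6]
opening: 0.003
finger_force: 0.0
```

```bash
cat > look.py <<'E'
from fit import *
import sys
s=ctrl.get_state();print(s['time'],s['eef_pos'].round(4) if hasattr(s['eef_pos'],'round') else s['eef_pos'],np.round(s['qpos'],2),np.round(s['contact_force'],1))
M=R.from_quat(s['tcp_rot']).as_matrix();print('xang',np.degrees(np.arctan2(M[1,0],M[0,0])))
im=ctrl.read_camera('wrist');save(sys.argv[1],im);c,T=cam('wrist',s)
C=np.array([.583,-.0106]);*r,o=fit(im,c,T,C);print(r)
d=np.array(s['eef_pos'][:2])-C;print('r',np.hypot(*d)*1e3,'phi',np.degrees(np.arctan2(d[1],d[0]))%360)
E
python3 look.py w2.png
```

```text
5.475 [ 0.5486 -0.0485  0.2614] [-0.27  0.    1.87 -0.    1.26  0.46] [-0.3 -0.1  0.6]
xang 48.04903450882015
[array([ 0.58207018, -0.01155781]), np.float64(21.947617542593253), np.float64(178.6328127361776), np.float64(-139.05014289957006), np.float64(0.9200545426998636)]
r 51.18676482145233 phi 227.8184144315211
```

View pics/w2.png

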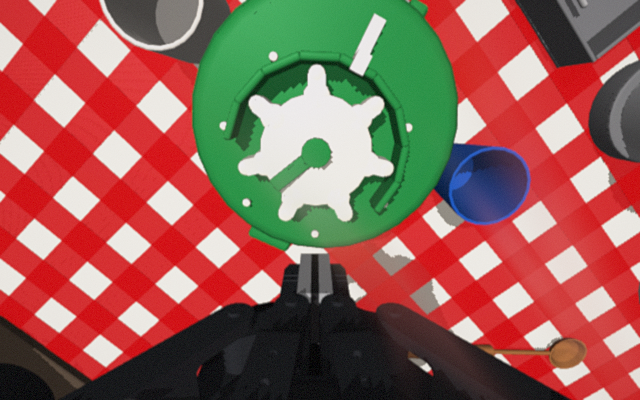

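The dial gap (lobes at (290,212) and (343,212)) lies straight ahead of the fingertip at (315,255), as planned. Now I'll lower the fingertip into the gap.

apply_moves([
  [-0.0012,-0.0012,-0.02,0,0,0],
  [-0.0012,-0.0012,-0.04,0,0,0],
  [-0.0012,-0.0012,-0.055,0,0,0],
  [-0.0012,-0.0012,-0.07,0,0,0],
  [-0.0012,-0.0012,-0.08,0,0,0],
  [-0.0012,-0.0012,-0.085,0,0,0],
  [-0.0012,-0.0012,-0.085,0,0,0],
])

```text
time: 6.4
eef_pos: [0.5472, -0.0495, 0.1922]
tcp_rot: [0.914, 0.406, -0.0, -0.0]
contact_force: [0.1, 0.4, 0.1]
opening: 0.002
finger_force: 0.0
```

Run:
```python
import numpy as np
C=np.array([.5825,-.011]);r=.052
f=lambda p:C+r*np.array([np.cos(np.radians(p)),np.sin(np.radians(p))])
s=f(227.7)
print(s)
for d in np.linspace(0,51.4,13)[1:]:
    print([*((f(227.7-d)-s)/.8).round(4),0,0,0,round(-d/45,3)])
```

```text
[ 0.54750335 -0.04946082]
[np.float64(-0.0035), np.float64(0.0034), 0, 0, 0, np.float64(-0.095)]
[np.float64(-0.0067), np.float64(0.0071), 0, 0, 0, np.float64(-0.19)]
[np.float64(-0.0096), np.float64(0.0109), 0, 0, 0, np.float64(-0.286)]
[np.float64(-0.0122), np.float64(0.015), 0, 0, 0, np.float64(-0.381)]
[np.float64(-0.0145), np.float64(0.0193), 0, 0, 0, np.float64(-0.476)]
[np.float64(-0.0165), np.float64(0.0237), 0, 0, 0, np.float64(-0.571)]
[np.float64(-0.0182), np.float64(0.0283), 0, 0, 0, np.float64(-0.666)]
[np.float64(-0.0195), np.float64(0.033), 0, 0, 0, np.float64(-0.761)]
[np.float64(-0.0204), np.float64(0.0377), 0, 0, 0, np.float64(-0.857)]
[np.float64(-0.021), np.float64(0.0426), 0, 0, 0, np.float64(-0.952)]
[np.float64(-0.0213), np.float64(0.0474), 0, 0, 0, np.float64(-1.047)]
[np.float64(-0.0211), np.float64(0.0523), 0, 0, 0, np.float64(-1.142)]
```

apply_moves([
  [-0.0035,0.0034,0,0,0,-0.095],
  [-0.0067,0.0071,0,0,0,-0.19],
  [-0.0096,0.0109,0,0,0,-0.286],
  [-0.0122,0.015,0,0,0,-0.381],
  [-0.0145,0.0193,0,0,0,-0.476],
  [-0.0165,0.0237,0,0,0,-0.571],
  [-0.0182,0.0283,0,0,0,-0.666],
  [-0.0195,0.033,0,0,0,-0.761],
  [-0.0204,0.0377,0,0,0,-0.857],
  [-0.021,0.0426,0,0,0,-0.952],
  [-0.0213,0.0474,0,0,0,-1],
  [-0.0213,0.05,0,0,0,-1],
  [-0.0213,0.05,0,0,0,-1],
  [-0.0213,0.05,0,0,0,-1],
])

```text
time: 8.15
eef_pos: [0.5303, -0.0096, 0.1925]
tcp_rot: [1.0, 0.025, 0.0, 0.0]
contact_force: [-0.7, 0.2, -0.5]
opening: -0.003
finger_force: 0.0
```

```bash
python3 look.py w3.png
```

```text
8.15 [ 0.5303 -0.0096  0.1925] [-0.21  0.02  1.98 -0.    1.13  1.31] [-0.7  0.2 -0.5]
xang 2.8943261383730055
[array([ 0.58217479, -0.011922  ]), np.float64(21.752196657079338), np.float64(126.58424835605098), np.float64(156.19612503962847), np.float64(0.9256390395042603)]
r 52.74783801974648 phi 178.89786843710388
```

View pics/w3.png

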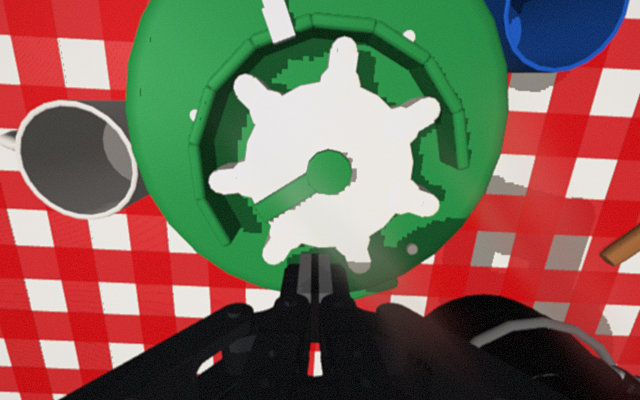

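One click done: the pointer went from 178.6° to 126.6° and the flask hasn't moved. Next I'll lift, go back, lower and push the second.

apply_moves([
  [0,0,0.02,0,0,0],
  [0,0,0.045,0,0,0],
  [0,0,0.05,0,0,0],
  [0.0,-0.009,0.05,0,0,0.2],
  [0.004,-0.018,0.05,0,0,0.4],
  [0.008,-0.027,0.05,0,0,0.6],
  [0.014,-0.038,0.05,0,0,0.8],
  [0.0213,-0.05,0.05,0,0,1],
  [0.0213,-0.05,0.05,0,0,1],
  [0.0213,-0.05,0.05,0,0,1],
  [0.0213,-0.05,0.04,0,0,1],
  [0.0213,-0.05,0.025,0,0,1],
  [0.0213,-0.05,0.012,0,0,1],
  [0.0213,-0.05,0.004,0,0,1],
  [0.0213,-0.05,0,0,0,1],
  [0.0213,-0.05,0,0,0,1],
])

```text
time: 10.2
eef_pos: [0.5472, -0.0495, 0.1922]
tcp_rot: [0.914, 0.406, -0.0, -0.0]
contact_force: [0.4, -0.2, -0.9]
opening: 0.001
finger_force: 0.0
```

apply_moves([
  [-0.0035,0.0034,0,0,0,-0.095],
  [-0.0067,0.0071,0,0,0,-0.19],
  [-0.0096,0.0109,0,0,0,-0.286],
  [-0.0122,0.015,0,0,0,-0.381],
  [-0.0145,0.0193,0,0,0,-0.476],
  [-0.0165,0.0237,0,0,0,-0.571],
  [-0.0182,0.0283,0,0,0,-0.666],
  [-0.0195,0.033,0,0,0,-0.761],
  [-0.0204,0.0377,0,0,0,-0.857],
  [-0.021,0.0426,0,0,0,-0.952],
  [-0.0213,0.0474,0,0,0,-1],
  [-0.0213,0.05,0,0,0,-1],
  [-0.0213,0.05,0,0,0,-1],
  [-0.0213,0.05,0,0,0,-1],
])

```text
time: 11.95
eef_pos: [0.5303, -0.0096, 0.1925]
tcp_rot: [1.0, 0.025, 0.0, 0.0]
contact_force: [0.4, 0.1, 0.6]
opening: -0.0
finger_force: 0.0
```

```bash
python3 look.py w4.png
```

```text
11.95 [ 0.5303 -0.0096  0.1925] [-0.21  0.02  1.98 -0.    1.13  1.31] [0.4 0.1 0.6]
xang 2.893741239355906
[array([ 0.58224011, -0.01218641]), np.float64(21.89878572284455), np.float64(74.90037669806523), np.float64(156.0328449566787), np.float64(0.9267461669505963)]
r 52.75304075379456 phi 178.90101278967538
```

The second click is done: the pointer is at 74.9° and the bar at about 22°. One more to go, with the same return and push.

apply_moves([
  [0,0,0.02,0,0,0],
  [0,0,0.045,0,0,0],
  [0,0,0.05,0,0,0],
  [0.0,-0.009,0.05,0,0,0.2],
  [0.004,-0.018,0.05,0,0,0.4],
  [0.008,-0.027,0.05,0,0,0.6],
  [0.014,-0.038,0.05,0,0,0.8],
  [0.0213,-0.05,0.05,0,0,1],
  [0.0213,-0.05,0.05,0,0,1],
  [0.0213,-0.05,0.05,0,0,1],
  [0.0213,-0.05,0.04,0,0,1],
  [0.0213,-0.05,0.025,0,0,1],
  [0.0213,-0.05,0.012,0,0,1],
  [0.0213,-0.05,0.004,0,0,1],
  [0.0213,-0.05,0,0,0,1],
  [0.0213,-0.05,0,0,0,1],
])

```text
time: 14.0
eef_pos: [0.5472, -0.0495, 0.1922]
tcp_rot: [0.914, 0.406, -0.0, -0.0]
contact_force: [0.5, 0.3, -0.4]
opening: -0.002
finger_force: 0.0
```

apply_moves([
  [-0.0035,0.0034,0,0,0,-0.095],
  [-0.0067,0.0071,0,0,0,-0.19],
  [-0.0096,0.0109,0,0,0,-0.286],
  [-0.0122,0.015,0,0,0,-0.381],
  [-0.0145,0.0193,0,0,0,-0.476],
  [-0.0165,0.0237,0,0,0,-0.571],
  [-0.0182,0.0283,0,0,0,-0.666],
  [-0.0195,0.033,0,0,0,-0.761],
  [-0.0204,0.0377,0,0,0,-0.857],
  [-0.021,0.0426,0,0,0,-0.952],
  [-0.0213,0.0474,0,0,0,-1],
  [-0.0213,0.05,0,0,0,-1],
  [-0.0213,0.05,0,0,0,-1],
  [-0.0213,0.05,0,0,0,-1],
])

```text
time: 15.75
eef_pos: [0.5302, -0.0096, 0.1925]
tcp_rot: [1.0, 0.025, 0.0, 0.0]
contact_force: [-0.3, 0.1, 0.0]
opening: -0.0
finger_force: 0.0
```

apply_moves([
  [0,0,0.02,0,0,0],
  [0,0,0.05,0,0,0],
  [0,0,0.1,0,0,0],
  [0,0,0.15,0,0,0],
  [0,0,0.2,0,0,0],
  [0,0,0.2,0,0,0],
  [0,0,0.2,0,0,0],
])

```text
time: 16.62
eef_pos: [0.5299, -0.0095, 0.3522]
tcp_rot: [1.0, 0.025, -0.0, -0.0]
contact_force: [-0.9, 0.6, 0.3]
opening: -0.0
finger_force: 0.0
```

```bash
python3 look.py w5.png
```

```text
16.625 [ 0.5299 -0.0095  0.3522] [-0.21 -0.1   1.81  0.    1.43  1.31] [-0.9  0.6  0.3]
xang 2.8773458615641814
[array([ 0.58232048, -0.01192521]), np.float64(21.78775853329608), np.float64(21.44853956298194), np.float64(21.536090902319934), np.float64(0.9211689094195622)]
r 53.11056560135437 phi 178.7810477282435
```

View pics/w5.png

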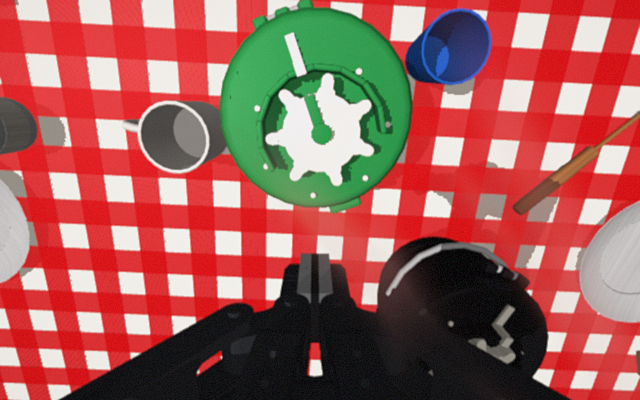

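The pointer at (310,105) lines up with the long bar at (295,55): 21.4° against 21.5°. The hand is clear, so I'll hand it in.

```bash
python3 -c "
from plant import ctrl;print(ctrl.sign_off())"
```

```text
the job is handed in; nothing more can be done
None
```

I turned the day dial three clicks clockwise; its pointer now rests in line with the long white bar (21.4° against 21.5°), the flask stands where it was, the hand is clear, and the job is handed in.

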